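Make up the staining and clamping kits for a chair repair

ROBOT

A 7-joint arm with a two-finger parallel gripper is mounted at the origin on the work surface. World frame = base frame: x ahead of the robot, y to its left, z up, the work surface at z = 0. Lengths are in m, angles in rad, forces in N, time in s.
With the tool pointing down it reaches from about 0.425 to 0.95 m from the base axis. Payload 16.7 kg.
Tool frame: the origin (TCP) lies on the centre line of the jaws, within the pads' length; the fingertips stand 22 mm ahead of it and the grasp point (between the pads) lies 3 mm ahead of it; z points along the fingers, y is the line along which they close (so a half turn about z gives the same grasp; the last joint's range is limited). The gripper opens to 94 mm and grips with 3 to 60 N. Pads are 16 mm wide; open, the fingers measure 119 mm over their backs; the gripper's body (75 mm by 177 mm) begins 78 mm behind the grasp point.
Start: joints at [1.125, 0.426, 0.074, 1.606, -0.034, 1.111, -0.067], TCP at [0.197, -0.646, 0.227] pointing down, gripper open.
Joint ranges: [-2.85, 2.85], [-0.5, 2.14], [-1.23, 1.37], [0.21, 2.46], [-1.02, 4.16], [0.16, 2.05], [-2.73, 2.73]. Speed limits (rad/s): [1.89, 1.89, 2.39, 2.39, 3.01, 3.01, 3.01].

INTERFACE

Orientations are given as a 3x3 rotation matrix whose columns are the frame's x, y, z axes.
In Python, from cell import env, eyes, finish_job gives the robot as it stands.
- The arm moves only by the tool apply_moves, never from a script. Its argument "commands" is a list of rows, each a list of 4 numbers: the shift along the tool's x, y, z in mm, then the turn about the tool's z in degrees. A call has 1 to 12 rows; each row is the pose to reach, as a shift and turn from the pose commanded when the call began, along the tool's axes at that moment; what a row does not reach only later rows make up. A row lasts 1/12 s, in which the tool goes at most 41.7 mm and 7.16 degrees, less where a joint would pass 70% of its speed; a pose out of reach is approached as far as the arm can. A call with a gripper value outside its range is refused whole. "gripper" is the opening, from 0 (shut) to 1 (fully open), set as the call begins (left out, the last holds). The fingers move at their own pace and stop on an object; "force" is the grip in N (left out, the last holds). Time passes only in rows, so rows that repeat a pose let the fingers close. It gives the time, the measured TCP pose, the force, the opening and the grip force at its end, in the units of the state.
- env.observe(): the state, without advancing time (a new reading comes with each control period).
- eyes.grab_frame(name): name is "side" or "top" or "wrist"; returns a dict with "color" (384x512x3 uint8, blue, green, red), "depth" (384x512 float32, m along the optical axis (not along the pixel's ray), 0 where there is no reading), "K" (3x3 intrinsics, pixels), "rvec" (rotation vector, rad) and "tvec" (3), from world to camera coordinates, as OpenCV has them. Camera axes: x right, y down, z forward; pixel columns grow to the right and rows downward; lengths in m; the calibration is good to about 2 mm. A picture is of the moment at which its call begins.
- finish_job(): hands the job in; it is judged then, once.
The state is a dict: "t": time; "qpos": joint angles; "joint_vel": joint speeds; "joint_efforts": joint torques, N m; "eef_pos": TCP position; "tcp_rot": TCP orientation; "force": force on the tool from outside, world axes, zero at the start; "wrist_torque": the same for the moment, N m; "width": finger opening in m; "grip_force": force on a finger pad.
Only numpy, scipy, OpenCV 4.12 (cv2) and the standard library are available. Lean on these libraries where they do the work, as an engineer would, in place of code of your own. Each camera call takes 0.05 s, during which the arm holds its last target. There are 200 camera calls.

TASK

Make up two kits from the stock on the bench. Staining kit, on the board with round recesses: stand the broad tall pot in the large recess and the slim tall pot in the small one, and rest the stirring lath across the two lids, bridging the gap between them and passing over the middle of each. Clamping kit, in the tray with straight-sided bays: tape roll lying flat in the wider bay, saddle block in the narrower bay with its horns up and its length along the bay; do not drop the full pots into place, and leave the squat pot and the spare lid where they are.

Things in the scene. Friction and masses are not known exactly. Their poses are not given: they have to be found in the camera images.
- broad_pot: Closed tall pot, white plastic with an orange lid, 64 mm diameter, 75 mm high, flat lid, about 0.22 kg; loose. Origin: centre of its underside, z up its axis.
- slim_pot: Closed tall pot of the same kind but slimmer: 46 mm diameter, 75 mm high, about 0.13 kg; loose. Origin: centre of its underside, z up its axis.
- tape_roll: Roll of cream masking tape lying flat, outer diameter 66 mm, bore 42 mm, 48 mm high, about 0.09 kg; loose. Origin: centre of its underside, z up its axis.
- saddle_block: U-shaped clamping block of light wood, 72 mm long (its x) and 36 mm wide (its y). The middle 36 mm of its length is 32 mm high; the 18 mm at each end rises to 46 mm as horns. About 0.11 kg; loose. Origin: centre of its underside, z up.
- lath: Stirring lath, plain flat wooden strip 220 mm long (its x), 22 mm wide (its y), 10 mm thick (its z), about 0.035 kg; loose, lying on the bench beyond the rest of the stock. Origin: centre of its underside.
- recess_board: Fixed plywood board lying on the bench, 106 mm (its x) by 190 mm (its y), 16 mm thick, with two round recesses 11 mm deep, whose floors are 5 mm above its underside: the large one, 92 mm diameter, centred at y = +43 mm, and the small one, 72 mm diameter, at y = -53 mm (both x = 0). Origin: centre of its underside, z up.
- bay_tray: Fixed shallow tray with plywood floor and dark wooden walls, outside 102 mm (its x) by 177 mm (its y), walls 5 mm thick with tops 16 mm above the underside, floor 5 mm above it. One cross wall makes two bays: the wider, 92 mm (x) by 96 mm (y), centred at y = -35.5 mm, and the narrower, 92 mm (x) by 66 mm (y), centred at y = +50.5 mm (both x = 0). Origin: centre of its underside, z up.
- squat_pot: Bystander: low closed pot, white with an orange lid, 70 mm diameter, only 42 mm high, with a small orange knob (20 mm diameter, 10 mm high) in the middle of its lid; loose, among the stock. Origin: centre of its underside.
- spare_lid: Bystander: loose orange lid with a white top, a disc 66 mm diameter and 12 mm high, lying among the stock. Origin: centre of its underside.
Mind the look-alikes: they are no part of the job. What is shaped like the bay_tray but pink or turquoise is not meant.

How it is judged:
At the end, for the whole second after the job is handed in: Pots upright on their recess floors; tape flat in the wider bay, block horns up in the narrower, along it within 0.35 rad; each on the floor within 3 mm and 14 to 18 mm of centre. Lath level within 0.1 rad on both lids, within 15 mm of their middles, 20 mm past each. All at rest (x of broad_pot in the frame of recess_board between -0.017 and 0.017 m and y of broad_pot in the frame of recess_board between 0.026 and 0.06 m and z of broad_pot in the frame of recess_board between 0.002 and 0.008 m and angle between each of broad_pot, slim_pot, tape_roll, saddle_block's own z axis and vertical below 0.08 rad and linear speed of each of broad_pot, slim_pot, tape_roll, saddle_block, lath below 0.02 m/s and angular speed of each of broad_pot, slim_pot, tape_roll, saddle_block, lath below 0.2 rad/s and x of slim_pot in the frame of recess_board between -0.017 and 0.017 m and y of slim_pot in the frame of recess_board between -0.07 and -0.036 m and z of slim_pot in the frame of recess_board between 0.002 and 0.008 m and x of tape_roll in the frame of bay_tray between -0.017 and 0.017 m and y of tape_roll in the frame of bay_tray between -0.0535 and -0.0175 m and z of tape_roll in the frame of bay_tray between 0.002 and 0.008 m and x of saddle_block in the frame of bay_tray between -0.014 and 0.014 m and y of saddle_block in the frame of bay_tray between 0.0325 and 0.0685 m and z of saddle_block in the frame of bay_tray between 0.002 and 0.008 m and angle between the x axis of saddle_block and the x axis of bay_tray, either way round below 0.35 rad and angle between lath's own z axis and vertical below 0.1 rad and y of broad_pot in the frame of lath between -0.015 and 0.015 m and x of broad_pot in the frame of lath between -0.09 and 0.09 m and z of broad_pot in the frame of lath between -0.079 and -0.071 m and contact force between lath and broad_pot above 0.02 N and y of slim_pot in the frame of lath between -0.015 and 0.015 m and x of slim_pot in the frame of lath between -0.09 and 0.09 m and z of slim_pot in the frame of lath between -0.079 and -0.071 m and contact force between lath and slim_pot above 0.02 N); the robot touches nothing.
It fails at once if the squat pot is shifted by more than 30 mm (distance of squat_pot from where it was at the start of the episode above 0.03 m).
It fails at once if the spare lid is shifted by more than 30 mm (distance of spare_lid from where it was at the start of the episode above 0.03 m).
It fails at once if a full pot is dropped: it moves at over 0.6 m/s within 60 mm above its place on the board ((horizontal distance between broad_pot and recess_board below 0.09 m and z of broad_pot in the frame of recess_board below 0.06 m and linear speed of broad_pot above 0.6 m/s) or (horizontal distance between slim_pot and recess_board below 0.09 m and z of slim_pot in the frame of recess_board below 0.06 m and linear speed of slim_pot above 0.6 m/s)).
It also fails if it takes over 144 s, if anything falls off the work surface, if the arm or the gripper's body presses on something with over 40 N, if the wrist force passes 120 N, or if a joint passes its speed limit or range.

## Working session

There is one attempt and no reset: what is moved stays moved. The work goes in short steps, Python scripts to look and compute and a tool call to move; the robot and the scene stay as the last step left them, time stands still between calls to the robot, and variables do not carry over. Pictures are saved under pics/ and viewed, at most 14 in all, crops included, and the job is handed in when it is done.

Besides the shell and the picture viewer there is one more tool, called after "Request:" by a JSON object that holds its "op" and its "data". apply_moves: Moves the arm, as the interface text tells. Its arguments: {"type":"object","properties":{"commands":{"type":"array"},"gripper":{"type":"number"},"force":{"type":"number"}},"required":["commands"]}

```bash
mkdir -p pics; ls
cat > h.py <<'E'
import numpy as np, cv2
from cell import env, eyes, finish_job
def grab(n,tag):
    f=eyes.grab_frame(n); np.savez(f'pics/{tag}.npz',**f); cv2.imwrite(f'pics/{tag}.png',cv2.resize(f['color'],None,fx=1.5,fy=1.5)); return f
def cloud(f):
    K=f['K'];R=cv2.Rodrigues(np.array(f['rvec'],float))[0];t=np.array(f['tvec'],float).ravel()
    v,u=np.mgrid[:384,:512];d=f['depth']
    p=np.stack([(u-K[0,2])/K[0,0]*d,(v-K[1,2])/K[1,1]*d,d],-1)
    return (p-t)@R   # world HxWx3
def onplane(f,u,v,z):
    K=f['K'];R=cv2.Rodrigues(np.array(f['rvec'],float))[0];t=np.array(f['tvec'],float).ravel()
    r=R.T@np.array([(u-K[0,2])/K[0,0],(v-K[1,2])/K[1,1],1]);c=-R.T@t
    return c+r*(z-c[2])/r[2]
E
python3 - <<'E'
from h import *
for n in ('top','side'): grab(n,n+'0')
print(env.observe())
E
```

```text
pics
{'t': 0.1, 'qpos': array([ 1.12550549,  0.42669773,  0.07381805,  1.60655438, -0.03409001,
        1.11077123, -0.06712907]), 'joint_vel': array([ 0.00113419, -0.00099842,  0.00087604, -0.00229316, -0.00037104,
        0.00016166,  0.00087938]), 'joint_efforts': array([ 7.23263642e-03, -9.37489271e+01,  3.67693081e+00, -4.55053818e+01,
       -4.85558237e-02,  1.67939009e-02,  1.38681507e-04]), 'eef_pos': array([ 0.19664428, -0.64533212,  0.22682069]), 'tcp_rot': array([[ 9.56579123e-01,  2.91472483e-01, -4.16898784e-04],
       [ 2.91472771e-01, -9.56578498e-01,  1.09588906e-03],
       [-7.93749072e-05, -1.16981924e-03, -9.99999313e-01]]), 'force': array([0.18470622, 0.15862684, 0.52661772]), 'wrist_torque': array([ 0.03326829,  0.03153221, -0.00875396]), 'grip_force': 0.0, 'width': 0.09363745778759622}
```

View pics/top0.png

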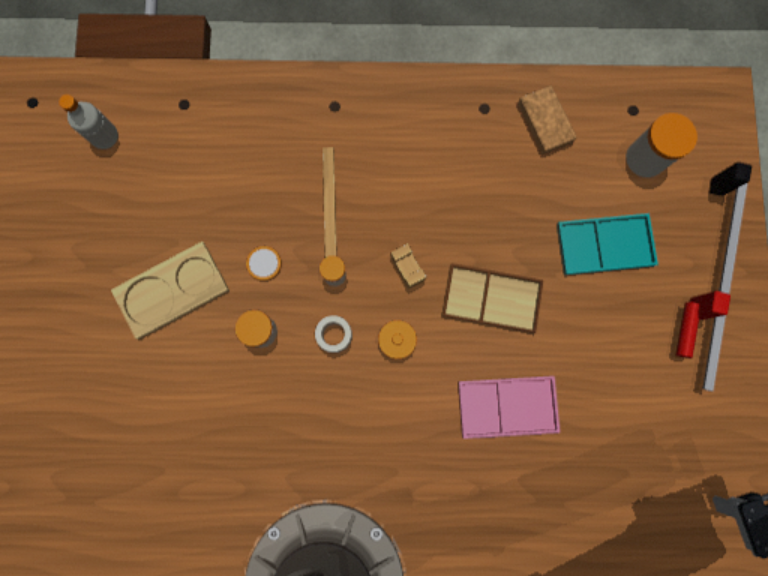

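View pics/side0.png

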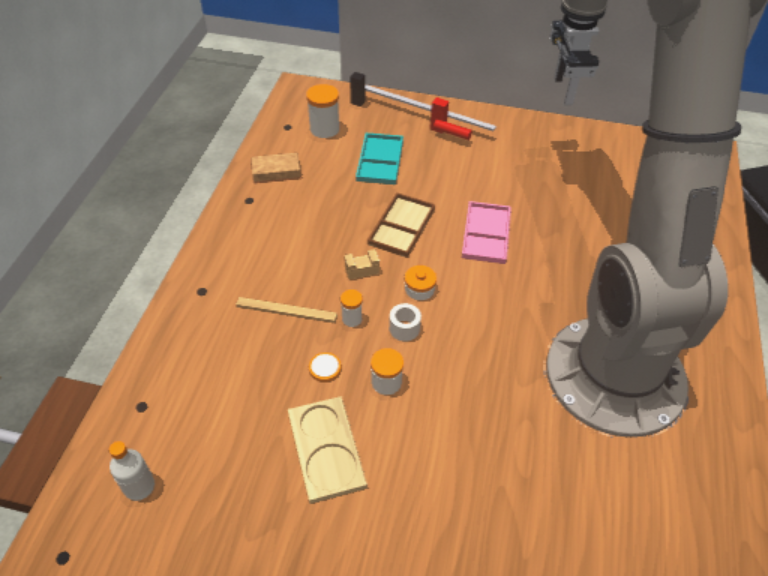

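The top view shows every item. In shown pixels: board about (170,290), spare lid (264,263), broad pot (254,328), slim pot (332,267) at the near end of the lath (329,150–258), tape (333,334), squat pot (397,340), saddle (408,265) and wooden tray (493,298). Next I measure them with depth.

Run:
```python
from h import *
f=dict(np.load('pics/top0.npz'));P=cloud(f)
def obj(name,u,v,z0,z1,r=0.06):
    c=onplane(f,u/1.5,v/1.5,(z0+z1)/2)
    m=(P[...,2]>z0)&(P[...,2]<z1)&(np.hypot(P[...,0]-c[0],P[...,1]-c[1])<r)&(f['depth']>0)
    q=P[m]; (cx,cy),rad=cv2.minEnclosingCircle(q[:,:2].astype(np.float32))
    rect=cv2.minAreaRect((q[:,:2]*1000).astype(np.float32))
    print(name,m.sum(),'z',q[:,2].mean().round(4),'mean',q[:,:2].mean(0).round(4),'circ',np.round([cx,cy,rad],4),'rect',np.round(rect[0]),np.round(rect[1]),round(rect[2],1))
obj('broad',254,328,.068,.085,.05);obj('slim',332,267,.068,.085,.04);obj('tape',333,334,.042,.055,.05)
obj('saddlehorn',408,265,.042,.052,.05);obj('saddlemid',408,265,.027,.036,.05)
obj('squat',397,340,.036,.048,.05);obj('knob',397,340,.0485,.058,.05);obj('lid',264,263,.007,.016,.05)
obj('lath',329,200,.0065,.014,.15)
obj('board',170,290,.012,.022,.125)
obj('tray',493,298,.012,.02,.11)
for n,cs in dict(board=[(205,243),(228,291),(138,338),(112,293)],tray=[(452,265),(543,281),(535,332),(444,317)]).items():
    c=np.array([onplane(f,a/1.5,b/1.5,.016)[:2] for a,b in cs]);print(n,c.round(4).tolist(),c.mean(0),np.linalg.norm(c-np.roll(c,-1,0),axis=1).round(3))
```

```text
broad 456 z 0.0737 mean [0.4492 0.1306] circ [0.4497 0.1308 0.0321] rect [449. 131.] [63. 61.] 46.9
slim 228 z 0.0736 mean [ 0.5573 -0.0054] circ [ 0.5576 -0.0048  0.0234] rect [557.  -5.] [44. 44.] 25.6
tape 270 z 0.0468 mean [ 0.4429 -0.0074] circ [ 0.4428 -0.0074  0.0327] rect [444.  -7.] [62. 63.] 89.4
saddlehorn 154 z 0.0451 mean [ 0.5706 -0.1437] circ [ 0.5718 -0.1453  0.0383] rect [ 572. -143.] [72. 35.] 29.3
saddlemid 164 z 0.0311 mean [ 0.571  -0.1431] circ [ 0.571  -0.1434  0.0394] rect [ 571. -144.] [71. 36.] 28.7
squat 472 z 0.041 mean [ 0.4337 -0.1235] circ [ 0.4341 -0.1235  0.035 ] rect [ 434. -123.] [68. 68.] 71.6
knob 35 z 0.0507 mean [ 0.4346 -0.1235] circ [ 0.4345 -0.1235  0.0095] rect [ 435. -124.] [17. 18.] 46.3
lid 392 z 0.0113 mean [0.5785 0.1297] circ [0.5779 0.1303 0.0333] rect [579. 129.] [65. 62.] 46.1
lath 502 z 0.0095 mean [0.6944 0.0138] circ [0.6814 0.0164 0.1299] rect [677.  59.] [254. 143.] 6.5
board 1157 z 0.0153 mean [0.5277 0.298 ] circ [0.5252 0.3026 0.1077] rect [525. 302.] [108. 191.] 29.8
tray 374 z 0.0152 mean [ 0.5162 -0.3048] circ [ 0.5153 -0.3045  0.1005] rect [ 515. -305.] [178. 102.] 79.9
board [[0.6131, 0.239], [0.5216, 0.1913], [0.4324, 0.3526], [0.5158, 0.4067]] [0.5206953  0.29740237] [0.103 0.184 0.099 0.194]
tray [[0.5753, -0.2289], [0.5462, -0.4008], [0.4496, -0.3826], [0.4762, -0.2129]] [ 0.51179719 -0.30630214] [0.174 0.098 0.172 0.1  ]
```

Run:
```python
from h import *
f=dict(np.load('pics/top0.npz'));P=cloud(f);ok=f['depth']>0
def rect(q):
    r=cv2.minAreaRect((q[:,:2]*1000).astype(np.float32));b=cv2.boxPoints(r);e=[b[1]-b[0],b[2]-b[1]];L=max(e,key=np.linalg.norm)
    return np.array(r[0])/1000,r[1],L/np.linalg.norm(L)
def near(c,r,z0,z1): return P[ok&(P[...,2]>z0)&(P[...,2]<z1)&(np.hypot(P[...,0]-c[0],P[...,1]-c[1])<r)]
for n,c,r,offs in (('board',(.525,.302),.115,(.043,-.053)),('tray',(.515,-.305),.105,(-.0355,.0505))):
    c,s,L=rect(near(c,r,.011,.022)); L=L if L[1]>0 else -L
    print(n,c.round(4),np.round(s),'y',L.round(4),'yaw of x',np.degrees(np.arctan2(-L[0],L[1])).round(2))
    for o in offs:
        t=c+o*L; q=near(t,.06,.002,.0085); q=q[[np.linalg.norm(a[:2]-t)<.05 for a in q]]
        print('  target',t.round(4),'floor n',len(q),q.mean(0).round(4), np.round(cv2.minEnclosingCircle(q[:,:2].astype(np.float32))[0],4))
q=near((.68,.014),.125,.006,.013); q=q[(abs(q[:,1]-.008)<.025)];c,s,L=rect(q);print('lath',c,s,L,q[:,0].min(),q[:,0].max())
q=near((.571,-.144),.045,.025,.052);c,s,L=rect(q);print('saddle',c,s,L,'yaw',np.degrees(np.arctan2(L[1],L[0])))
o=env.observe()['tcp_rot'];print('tool x yaw',np.degrees(np.arctan2(o[1,0],o[0,0])))
```

```text
board [0.5253 0.3021] [108. 191.] y [-0.4967  0.8679] yaw of x 29.78
  target [0.504  0.3394] floor n 660 [0.5046 0.3424 0.0048] [0.5052 0.3416]
  target [0.5516 0.2561] floor n 381 [0.5531 0.2582 0.0046] [0.5541 0.2501]
tray [ 0.5154 -0.3048] [178. 102.] y [0.1751 0.9846] yaw of x -10.08
  target [ 0.5092 -0.3398] floor n 698 [ 0.51   -0.34    0.0045] [ 0.509  -0.3398]
  target [ 0.5243 -0.2551] floor n 582 [ 0.5244 -0.2579  0.0045] [ 0.5243 -0.2554]
lath [0.69882593 0.00765404] (210.6454315185547, 22.069961547851562) [0.99907    0.04311856] 0.5933768586576169 0.8038877808133159
saddle [ 0.57168073 -0.14374419] (72.3963851928711, 36.53532409667969) [0.87708014 0.48034406] yaw 28.707874
tool x yaw 16.94614929136229
```

```bash
cat > go.py <<'E'
import sys; from h import *
# args: x y z yaw(deg of tool x); prints tool-frame shift mm and turn deg
x,y,z,w=map(float,sys.argv[1:5]); o=env.observe(); R=o['tcp_rot']
s=R.T@(np.array([x,y,z])-o['eef_pos'])*1000; cur=np.degrees(np.arctan2(R[1,0],R[0,0]))
t=(cur-w+180)%360-180
print('t',round(o['t'],1),'row',s.round(1),round(t,1),'w',round(o['width'],4),'grip',round(float(o['grip_force']),1),'pos',o['eef_pos'].round(4),'yaw',cur.round(1))
E
python3 go.py .5 -.2 .2 60;python3 go.py .4428 -.0074 .15 80
```

```text
t 0.1 row [ 420.  -337.5   27.2] -43.1 w 0.0936 grip 0.0 pos [ 0.1966 -0.6453  0.2268] yaw 16.9
t 0.1 row [ 421.4 -538.4   77.4] -63.1 w 0.0936 grip 0.0 pos [ 0.1966 -0.6453  0.2268] yaw 16.9
```

Request:
{"op": "apply_moves", "data": {"commands": [[420,-337,27,-43],[420,-337,27,-43],[420,-337,27,-43],[420,-337,27,-43],[420,-337,27,-43],[420,-337,27,-43],[420,-337,27,-43],[420,-337,27,-43],[420,-337,27,-43],[420,-337,27,-43],[420,-337,27,-43],[420,-337,27,-43]], "gripper": 1, "force": 20}}

```text
t: 1.1
eef_pos: [0.4788, -0.2313, 0.2024]
tcp_rot: [[0.501, 0.865, -0.0], [0.865, -0.501, -0.0], [-0.0, -0.0, -1.0]]
force: [0.3, -0.1, -0.1]
width: 0.0937
grip_force: 0.0
```

```bash
python3 go.py .4428 -.0074 .12 80
```

```text
t 1.1 row [ 175.8 -143.3   82.4] -20.1 w 0.0937 grip 0.0 pos [ 0.4788 -0.2313  0.2024] yaw 59.9
```

Request:
{"op": "apply_moves", "data": {"commands": [[176,-143,82,-20],[176,-143,82,-20],[176,-143,82,-20],[176,-143,82,-20],[176,-143,82,-20],[176,-143,82,-20],[176,-143,82,-20],[176,-143,82,-20],[176,-143,82,-20],[176,-143,82,-20],[176,-143,82,-20],[176,-143,82,-20]]}}

```text
t: 2.1
eef_pos: [0.4429, -0.0101, 0.1207]
tcp_rot: [[0.176, 0.984, 0.0], [0.984, -0.176, -0.0], [0.0, 0.0, -1.0]]
force: [0.9, 0.7, 0.1]
width: 0.094
grip_force: 0.0
```

```bash
python3 go.py .4428 -.0074 .036 80
```

```text
t 2.1 row [ 2.7 -0.6 84.7] -0.2 w 0.094 grip 0.0 pos [ 0.4429 -0.0101  0.1207] yaw 79.8
```

Request:
{"op": "apply_moves", "data": {"commands": [[1,0,28,0],[1,0,56,0],[1,0,84,0],[1,0,84,0],[1,0,84,0],[1,0,84,0],[1,0,84,0]]}}

```text
t: 2.68
eef_pos: [0.4438, -0.0084, 0.038]
tcp_rot: [[0.175, 0.985, 0.002], [0.985, -0.175, -0.0], [0.0, 0.002, -1.0]]
force: [-0.2, 1.4, 0.1]
width: 0.094
grip_force: 0.0
```

Request:
{"op": "apply_moves", "data": {"commands": [[0,0,0,0],[0,0,0,0],[0,0,0,0],[0,0,0,0],[0,0,0,0],[0,0,0,0],[0,0,0,0],[0,0,0,0],[0,0,0,0]], "gripper": 0.5, "force": 20}}

```text
t: 3.43
eef_pos: [0.4429, -0.0083, 0.0367]
tcp_rot: [[0.175, 0.985, 0.0], [0.985, -0.175, -0.0], [-0.0, 0.0, -1.0]]
force: [-1.5, -1.1, 7.6]
width: 0.0649
grip_force: 19.8
```

```bash
python3 go.py .4428 -.0074 .15 80; python3 go.py .5 -.2 .15 80; python3 go.py .5092 -.3398 .15 80
```

```text
t 3.4 row [   0.8   -0.2 -113.3] -0.1 w 0.0649 grip 19.8 pos [ 0.4429 -0.0083  0.0367] yaw 79.9
t 3.4 row [-178.8   89.8 -113.3] -0.1 w 0.0649 grip 19.8 pos [ 0.4429 -0.0083  0.0367] yaw 79.9
t 3.4 row [-314.9  123.2 -113.3] -0.1 w 0.0649 grip 19.8 pos [ 0.4429 -0.0083  0.0367] yaw 79.9
```

Request:
{"op": "apply_moves", "data": {"commands": [[0,0,-40,0],[0,0,-80,0],[0,0,-113,0],[-315,123,-113,0],[-315,123,-113,0],[-315,123,-113,0],[-315,123,-113,0],[-315,123,-113,0],[-315,123,-113,0],[-315,123,-113,0],[-315,123,-113,0],[-315,123,-113,0]]}}

```text
t: 4.43
eef_pos: [0.5081, -0.3475, 0.1488]
tcp_rot: [[0.181, 0.983, -0.0], [0.983, -0.181, -0.002], [-0.002, 0.0, -1.0]]
force: [-2.0, 0.2, -2.0]
width: 0.0647
grip_force: 19.8
```

Request:
{"op": "apply_moves", "data": {"commands": [[0,0,0,0],[0,0,0,0],[0,0,0,0],[0,0,0,0]]}}

```text
t: 4.77
eef_pos: [0.509, -0.3385, 0.1496]
tcp_rot: [[0.173, 0.985, -0.0], [0.985, -0.173, 0.0], [0.0, -0.0, -1.0]]
force: [0.3, 0.2, -0.6]
width: 0.0647
grip_force: 19.8
```

```bash
python3 go.py .5092 -.3398 .0415 80
```

```text
t 4.8 row [ -1.3   0.4 108.1] 0.0 w 0.0647 grip 19.8 pos [ 0.509  -0.3385  0.1496] yaw 80.0
```

Request:
{"op": "apply_moves", "data": {"commands": [[-1,0,30,0],[-1,0,60,0],[-1,0,85,0],[-1,0,95,0],[-1,0,102,0],[-1,0,107,0],[-1,0,107,0],[-1,0,107,0],[-1,0,107,0]]}}

```text
t: 5.52
eef_pos: [0.5093, -0.3412, 0.0437]
tcp_rot: [[0.175, 0.985, 0.001], [0.985, -0.175, -0.001], [-0.001, 0.002, -1.0]]
force: [-0.0, -0.3, -0.4]
width: 0.065
grip_force: 19.8
```

Request:
{"op": "apply_moves", "data": {"commands": [[0,0,0,0],[0,0,0,0],[0,0,0,0],[0,0,0,0],[0,0,-15,0],[0,0,-40,0],[0,0,-80,0],[0,0,-108,0],[0,0,-108,0],[0,0,-108,0]], "gripper": 0.95}}

```text
t: 6.35
eef_pos: [0.5095, -0.3414, 0.1524]
tcp_rot: [[0.175, 0.985, 0.003], [0.985, -0.175, -0.002], [-0.001, 0.003, -1.0]]
force: [0.3, -0.8, 0.1]
width: 0.0897
grip_force: 0.0
```

```bash
python3 go.py .5717 -.1437 .15 118.7
```

```text
t 6.3 row [205.5  26.7   2.2] -38.8 w 0.0897 grip 0.0 pos [ 0.5095 -0.3414  0.1524] yaw 79.9
```

Request:
{"op": "apply_moves", "data": {"commands": [[205,27,2,-39],[205,27,2,-39],[205,27,2,-39],[205,27,2,-39],[205,27,2,-39],[205,27,2,-39],[205,27,2,-39],[205,27,2,-39],[205,27,2,-39],[205,27,2,-39],[205,27,2,-39],[205,27,2,-39]], "gripper": 1}}

```text
t: 7.35
eef_pos: [0.5709, -0.1444, 0.1484]
tcp_rot: [[-0.482, 0.876, -0.0], [0.876, 0.482, -0.0], [-0.0, -0.0, -1.0]]
force: [-0.0, -0.6, 0.3]
width: 0.0941
grip_force: 0.0
```

```bash
python3 go.py .5717 -.1437 .037 118.7
python3 - <<'E'
from h import *
grab('top','top1')
E
```

```text
t 7.3 row [  0.3   1.1 111.4] 0.1 w 0.0941 grip 0.0 pos [ 0.5709 -0.1444  0.1484] yaw 118.8
```

View pics/top1.png

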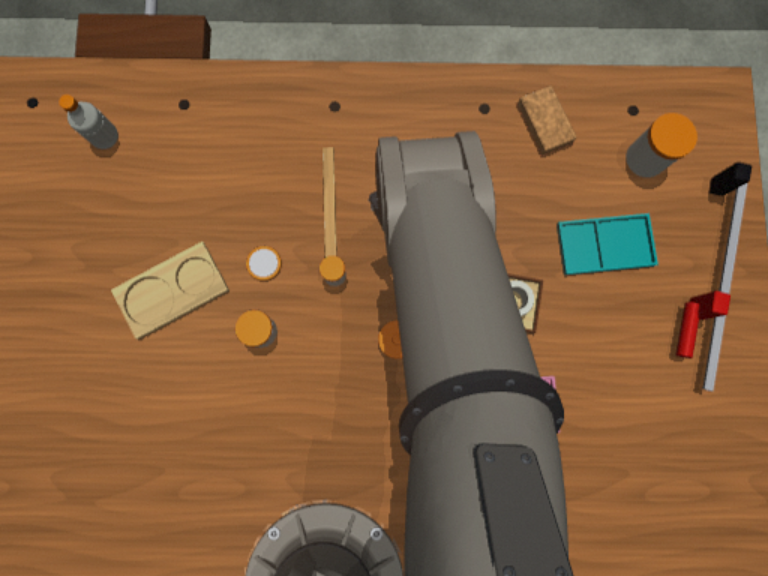

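The arm hides most of the centre, but the tape is visible inside the wooden tray's wider bay near (522,298), and the other items are unmoved. Now I grip the saddle.

Request:
{"op": "apply_moves", "data": {"commands": [[0,0,30,0],[0,0,60,0],[0,0,90,0],[0,0,112,0],[0,0,112,0],[0,0,112,0],[0,0,112,0]]}}

```text
t: 7.98
eef_pos: [0.5719, -0.1438, 0.0378]
tcp_rot: [[-0.484, 0.875, 0.001], [0.875, 0.484, -0.0], [-0.001, 0.001, -1.0]]
force: [0.7, 0.1, 0.5]
width: 0.0939
grip_force: 0.0
```

Request:
{"op": "apply_moves", "data": {"commands": [[0,0,0,0],[0,0,0,0],[0,0,0,0],[0,0,0,0],[0,0,0,0],[0,0,0,0],[0,0,0,0],[0,0,0,0]], "gripper": 0.5, "force": 20}}

```text
t: 8.65
eef_pos: [0.5715, -0.144, 0.0373]
tcp_rot: [[-0.484, 0.875, 0.001], [0.875, 0.484, -0.001], [-0.001, 0.001, -1.0]]
force: [-1.7, -0.6, 8.4]
width: 0.0719
grip_force: 20.0
```

```bash
python3 go.py .5243 -.2551 .15 80
```

```text
t 8.7 row [ -74.5  -95.  -112.7] 38.9 w 0.0719 grip 20.0 pos [ 0.5715 -0.144   0.0373] yaw 118.9
```

Request:
{"op": "apply_moves", "data": {"commands": [[0,0,-30,0],[0,0,-60,0],[0,0,-113,0],[-30,-38,-113,14],[-60,-76,-113,28],[-75,-95,-113,39],[-75,-95,-113,39],[-75,-95,-113,39],[-75,-95,-113,39],[-75,-95,-113,39],[-75,-95,-113,39],[-75,-95,-113,39]]}}

```text
t: 9.65
eef_pos: [0.5243, -0.2551, 0.1495]
tcp_rot: [[0.172, 0.985, -0.0], [0.985, -0.172, 0.0], [0.0, -0.0, -1.0]]
force: [0.1, -0.5, -0.5]
width: 0.0723
grip_force: 20.0
```

```bash
python3 go.py .5243 -.2551 .0425 80
```

```text
t 9.7 row [  0.  -0. 107.] 0.1 w 0.0723 grip 20.0 pos [ 0.5243 -0.2551  0.1495] yaw 80.1
```

Request:
{"op": "apply_moves", "data": {"commands": [[0,0,30,0],[0,0,60,0],[0,0,85,0],[0,0,95,0],[0,0,102,0],[0,0,107,0],[0,0,107,0],[0,0,107,0],[0,0,107,0],[0,0,107,0]]}}

```text
t: 10.48
eef_pos: [0.5247, -0.2555, 0.0433]
tcp_rot: [[0.175, 0.985, 0.001], [0.985, -0.175, -0.001], [-0.0, 0.001, -1.0]]
force: [0.1, -0.5, -2.3]
width: 0.0721
grip_force: 20.0
```

Request:
{"op": "apply_moves", "data": {"commands": [[0,0,0,0],[0,0,0,0],[0,0,0,0],[0,0,0,0],[0,0,0,0],[0,0,-15,0],[0,0,-40,0],[0,0,-80,0],[0,0,-108,0],[0,0,-108,0],[0,0,-108,0]], "gripper": 0.95}}

```text
t: 11.4
eef_pos: [0.5251, -0.2558, 0.1522]
tcp_rot: [[0.175, 0.985, 0.003], [0.985, -0.175, -0.002], [-0.001, 0.003, -1.0]]
force: [-0.2, -0.1, -0.2]
width: 0.0893
grip_force: 0.0
```

```bash
python3 go.py .5576 -.005 .16 119.8
```

```text
t 11.4 row [252.6 -11.8  -8.1] -39.9 w 0.0893 grip 0.0 pos [ 0.5251 -0.2558  0.1522] yaw 79.9
```

Request:
{"op": "apply_moves", "data": {"commands": [[253,-12,-8,-40],[253,-12,-8,-40],[253,-12,-8,-40],[253,-12,-8,-40],[253,-12,-8,-40],[253,-12,-8,-40],[253,-12,-8,-40],[253,-12,-8,-40],[253,-12,-8,-40],[253,-12,-8,-40],[253,-12,-8,-40],[253,-12,-8,-40]]}}

```text
t: 12.4
eef_pos: [0.5565, -0.0054, 0.1582]
tcp_rot: [[-0.497, 0.868, -0.0], [0.868, 0.497, -0.0], [-0.0, -0.0, -1.0]]
force: [-0.6, 0.1, 0.1]
width: 0.0895
grip_force: 0.0
```

```bash
python3 go.py .5576 -.005 .043 119.8
```

```text
t 12.4 row [ -0.2   1.2 115.2] 0.0 w 0.0895 grip 0.0 pos [ 0.5565 -0.0054  0.1582] yaw 119.8
```

Request:
{"op": "apply_moves", "data": {"commands": [[0,1,30,0],[0,1,60,0],[0,1,90,0],[0,1,116,0],[0,1,116,0],[0,1,116,0],[0,1,116,0],[0,1,116,0]]}}

```text
t: 13.07
eef_pos: [0.5586, -0.0038, 0.0443]
tcp_rot: [[-0.499, 0.867, 0.002], [0.867, 0.499, -0.0], [-0.001, 0.002, -1.0]]
force: [0.1, -0.1, 0.7]
width: 0.0893
grip_force: 0.0
```

Request:
{"op": "apply_moves", "data": {"commands": [[0,0,0,0],[0,0,0,0],[0,0,0,0],[0,0,0,0],[0,0,0,0],[0,0,0,0],[0,0,0,0],[0,0,0,0],[0,0,0,0],[0,0,0,0]], "gripper": 0.3, "force": 20}}

```text
t: 13.9
eef_pos: [0.5574, -0.0036, 0.0424]
tcp_rot: [[-0.499, 0.866, -0.0], [0.866, 0.499, 0.0], [0.0, -0.0, -1.0]]
force: [0.0, -0.0, -0.4]
width: 0.046
grip_force: 20.0
```

```bash
python3 go.py .5516 .2561 .16 119.8
```

```text
t 13.9 row [ 228.   124.6 -117.6] 0.1 w 0.046 grip 20.0 pos [ 0.5574 -0.0036  0.0424] yaw 119.9
```

Request:
{"op": "apply_moves", "data": {"commands": [[0,0,-30,0],[0,0,-70,0],[0,0,-118,0],[30,16,-118,0],[60,33,-118,0],[95,52,-118,0],[130,71,-118,0],[165,90,-118,0],[200,109,-118,0],[228,125,-118,0],[228,125,-118,0],[228,125,-118,0]]}}

```text
t: 14.9
eef_pos: [0.5511, 0.2587, 0.1602]
tcp_rot: [[-0.502, 0.865, -0.001], [0.865, 0.502, 0.001], [0.001, -0.0, -1.0]]
force: [0.5, -0.8, -1.6]
width: 0.0455
grip_force: 20.0
```

Request:
{"op": "apply_moves", "data": {"commands": [[0,0,0,0],[0,0,0,0],[0,0,0,0]]}}

```text
t: 15.15
eef_pos: [0.5523, 0.2549, 0.1604]
tcp_rot: [[-0.498, 0.867, 0.0], [0.867, 0.498, -0.001], [-0.0, -0.0, -1.0]]
force: [-0.8, 0.3, -1.4]
width: 0.0457
grip_force: 20.0
```

```bash
python3 go.py .5516 .2561 .048 119.8
```

```text
t 15.2 row [  1.5  -0.  112.4] 0.0 w 0.0457 grip 20.0 pos [0.5523 0.2549 0.1604] yaw 119.8
```

Request:
{"op": "apply_moves", "data": {"commands": [[1,0,25,0],[1,0,50,0],[1,0,70,0],[1,0,85,0],[1,0,95,0],[1,0,102,0],[1,0,107,0],[1,0,110,0],[1,0,112,0],[1,0,112,0],[1,0,112,0],[1,0,112,0]]}}

```text
t: 16.15
eef_pos: [0.5518, 0.2574, 0.049]
tcp_rot: [[-0.499, 0.867, 0.001], [0.867, 0.499, 0.0], [-0.0, 0.001, -1.0]]
force: [0.4, -0.6, -2.0]
width: 0.0458
grip_force: 20.0
```

Request:
{"op": "apply_moves", "data": {"commands": [[0,0,0,0],[0,0,0,0],[0,0,0,0],[0,0,0,0],[0,0,0,0],[0,0,0,0],[0,0,-15,0],[0,0,-40,0],[0,0,-80,0],[0,0,-112,0],[0,0,-112,0],[0,0,-112,0]], "gripper": 1}}

```text
t: 17.15
eef_pos: [0.5525, 0.2577, 0.1635]
tcp_rot: [[-0.499, 0.867, 0.004], [0.867, 0.499, 0.001], [-0.001, 0.004, -1.0]]
force: [0.0, -1.1, 0.2]
width: 0.0941
grip_force: 0.0
```

```bash
python3 go.py .4497 .1307 .16 119.8
```

```text
t 17.1 row [ -58.8 -152.4    2.9] 0.1 w 0.0941 grip 0.0 pos [0.5525 0.2577 0.1635] yaw 119.9
```

Request:
{"op": "apply_moves", "data": {"commands": [[-59,-152,3,0],[-59,-152,3,0],[-59,-152,3,0],[-59,-152,3,0],[-59,-152,3,0],[-59,-152,3,0],[-59,-152,3,0],[-59,-152,3,0],[-59,-152,3,0]]}}

```text
t: 17.9
eef_pos: [0.4496, 0.1313, 0.1574]
tcp_rot: [[-0.5, 0.866, -0.0], [0.866, 0.5, 0.001], [0.001, 0.0, -1.0]]
force: [0.0, 1.3, -0.3]
width: 0.0937
grip_force: 0.0
```

```bash
python3 go.py .4497 .1307 .043 119.8
python3 - <<'E'
from h import *
grab('side','side1')
E
```

```text
t 17.9 row [ -0.7  -0.2 114.4] 0.2 w 0.0937 grip 0.0 pos [0.4496 0.1313 0.1574] yaw 120.0
```

View pics/side1.png

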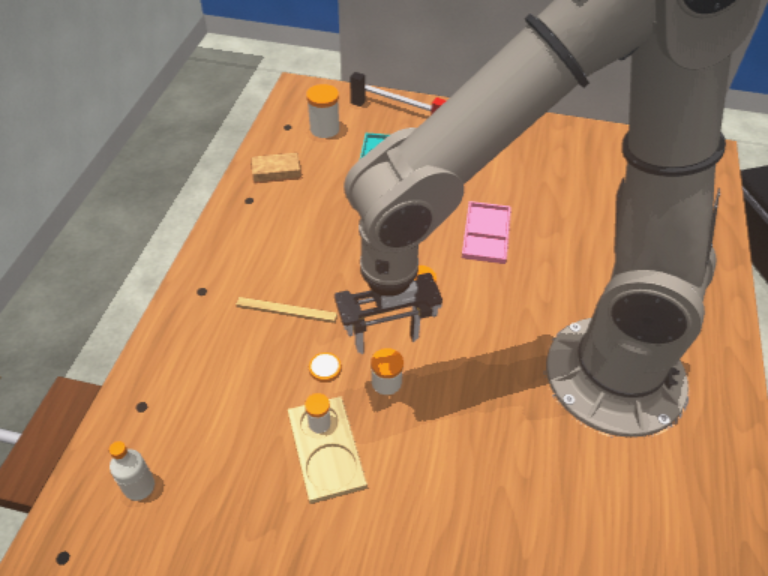

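The slim pot stands upright in the small recess (318,412), the lath is undisturbed (287,309), and the gripper is above the broad pot (387,370).

Request:
{"op": "apply_moves", "data": {"commands": [[0,0,30,0],[0,0,60,0],[0,0,90,0],[0,0,115,0],[0,0,115,0],[0,0,115,0],[0,0,115,0],[0,0,115,0]]}}

```text
t: 18.62
eef_pos: [0.4503, 0.1307, 0.044]
tcp_rot: [[-0.499, 0.866, 0.002], [0.866, 0.499, 0.001], [-0.001, 0.002, -1.0]]
force: [0.6, 0.1, -0.3]
width: 0.0941
grip_force: 0.0
```

Request:
{"op": "apply_moves", "data": {"commands": [[0,0,0,0],[0,0,0,0],[0,0,0,0],[0,0,0,0],[0,0,0,0],[0,0,0,0],[0,0,0,0],[0,0,0,0],[0,0,0,0],[0,0,0,0]], "gripper": 0.45, "force": 25}}

```text
t: 19.45
eef_pos: [0.4493, 0.1301, 0.0426]
tcp_rot: [[-0.499, 0.867, 0.0], [0.867, 0.499, -0.0], [-0.0, 0.0, -1.0]]
force: [-1.1, -1.4, 6.8]
width: 0.0633
grip_force: 25.0
```

```bash
python3 go.py .504 .3394 .16 119.8
```

```text
t 19.4 row [ 154.   151.9 -117.4] 0.1 w 0.0633 grip 25.0 pos [0.4493 0.1301 0.0426] yaw 119.9
```

Request:
{"op": "apply_moves", "data": {"commands": [[0,0,-30,0],[0,0,-70,0],[0,0,-118,0],[22,22,-118,0],[46,46,-118,0],[70,70,-118,0],[95,94,-118,0],[120,119,-118,0],[140,139,-118,0],[154,152,-118,0],[154,152,-118,0],[154,152,-118,0]]}}

```text
t: 20.45
eef_pos: [0.5034, 0.3405, 0.1597]
tcp_rot: [[-0.501, 0.866, -0.001], [0.866, 0.501, 0.0], [0.001, -0.001, -1.0]]
force: [-0.0, -0.6, -2.5]
width: 0.0633
grip_force: 25.0
```

Request:
{"op": "apply_moves", "data": {"commands": [[0,0,0,0],[0,0,0,0],[0,0,0,0]]}}

```text
t: 20.7
eef_pos: [0.5043, 0.3384, 0.1605]
tcp_rot: [[-0.498, 0.867, 0.0], [0.867, 0.498, -0.001], [-0.001, -0.0, -1.0]]
force: [-1.0, 0.4, -1.8]
width: 0.0636
grip_force: 25.0
```

```bash
python3 go.py .504 .3394 .048 119.8
```

```text
t 20.7 row [  1.    0.3 112.5] 0.1 w 0.0636 grip 25.0 pos [0.5043 0.3384 0.1605] yaw 119.9
```

Request:
{"op": "apply_moves", "data": {"commands": [[1,0,25,0],[1,0,50,0],[1,0,70,0],[1,0,85,0],[1,0,95,0],[1,0,102,0],[1,0,107,0],[1,0,110,0],[1,0,112,0],[1,0,112,0],[1,0,112,0],[1,0,112,0]]}}

```text
t: 21.7
eef_pos: [0.5038, 0.3406, 0.049]
tcp_rot: [[-0.499, 0.867, 0.001], [0.867, 0.499, 0.0], [0.0, 0.001, -1.0]]
force: [-0.7, 0.9, -2.3]
width: 0.0636
grip_force: 25.0
```

Request:
{"op": "apply_moves", "data": {"commands": [[0,0,0,0],[0,0,0,0],[0,0,0,0],[0,0,0,0],[0,0,0,0],[0,0,0,0],[0,0,-15,0],[0,0,-40,0],[0,0,-80,0],[0,0,-112,0],[0,0,-112,0],[0,0,-112,0]], "gripper": 1}}

```text
t: 22.7
eef_pos: [0.5044, 0.341, 0.1635]
tcp_rot: [[-0.499, 0.867, 0.004], [0.867, 0.499, 0.002], [-0.0, 0.004, -1.0]]
force: [-0.0, -0.2, -0.8]
width: 0.0937
grip_force: 0.0
```

```bash
python3 go.py .694 .0074 .15 -177.5
```

```text
t 22.7 row [-383.7   -2.3   13.5] -62.6 w 0.0937 grip 0.0 pos [0.5044 0.341  0.1635] yaw 119.9
```

Request:
{"op": "apply_moves", "data": {"commands": [[-384,-2,0,-63],[-384,-2,0,-63],[-384,-2,0,-63],[-384,-2,0,-63],[-384,-2,0,-63],[-384,-2,0,-63],[-384,-2,0,-63],[-384,-2,0,-63],[-384,-2,0,-63],[-384,-2,0,-63],[-384,-2,0,-63],[-384,-2,0,-63]]}}

```text
t: 23.7
eef_pos: [0.6932, 0.0053, 0.1593]
tcp_rot: [[-0.999, -0.049, -0.002], [-0.049, 0.999, 0.001], [0.002, 0.001, -1.0]]
force: [0.4, 0.6, 0.5]
width: 0.0937
grip_force: 0.0
```

Request:
{"op": "apply_moves", "data": {"commands": [[0,0,0,0],[0,0,0,0],[0,0,0,0]]}}

```text
t: 23.95
eef_pos: [0.6931, 0.0081, 0.1607]
tcp_rot: [[-0.999, -0.053, -0.0], [-0.053, 0.999, 0.0], [0.0, 0.0, -1.0]]
force: [-0.1, 1.0, 0.6]
width: 0.0939
grip_force: 0.0
```

```bash
python3 - <<'E'
from h import *
grab('wrist','w1'); grab('top','top2')
f=dict(np.load('pics/top2.npz'));P=cloud(f)
def near(c,r,z0,z1): return P[(f['depth']>0)&(P[...,2]>z0)&(P[...,2]<z1)&(np.hypot(P[...,0]-c[0],P[...,1]-c[1])<r)]
for n,c,r in(('broad',(.504,.34),.045),('slim',(.5516,.257),.035)):
    q=near(c,r,.072,.09);print(n,len(q),q.mean(0).round(4) if len(q) else '',np.round(cv2.minEnclosingCircle(q[:,:2].astype(np.float32))[0],4))
E
python3 go.py .694 .0074 .026 -177.5
```

```text
broad 468 [0.5035 0.3403 0.0789] [0.503  0.3416]
slim 238 [0.552  0.2544 0.0786] [0.553  0.2551]
t 24.1 row [ -0.7  -0.2 134.7] 0.5 w 0.0941 grip 0.0 pos [0.6933 0.0076 0.1607] yaw -177.0
```

View pics/w1.png

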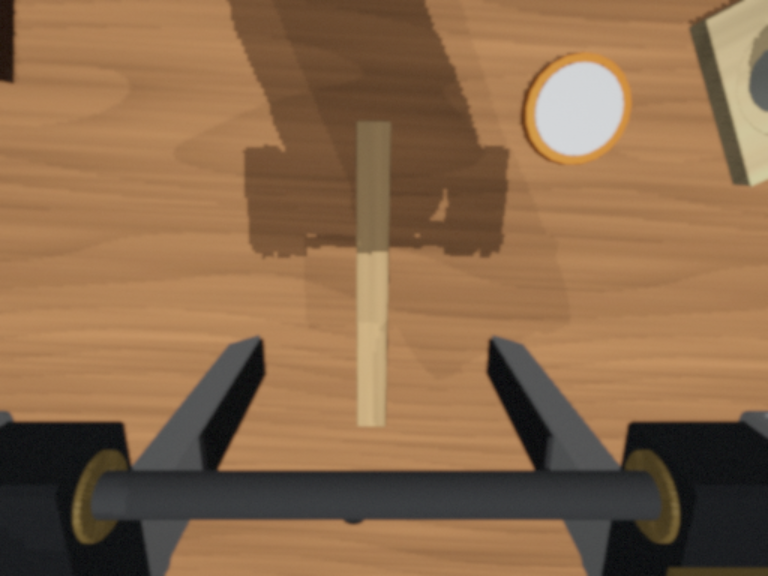

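View pics/top2.png

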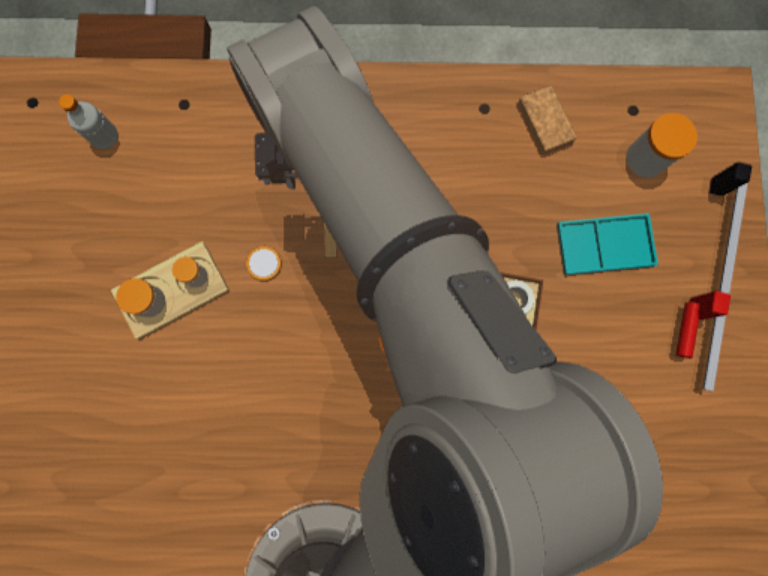

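Both pots stand in their recesses at (135,297) and (186,269). In the wrist view the whole lath is visible, from (374,122) to (371,427), so I can locate its centre.

Run:
```python
from h import *
f=dict(np.load('pics/w1.npz'))
a=onplane(f,374/1.5,122/1.5,.01);b=onplane(f,371.5/1.5,426.5/1.5,.01);print(a,b,(a+b)/2,np.linalg.norm(a-b),np.degrees(np.arctan2(*(b-a)[1::-1])))
```

```text
[0.59233616 0.00220271 0.01      ] [0.80962512 0.01181794 0.01      ] [0.70098064 0.00701033 0.01      ] 0.21750160050511624 2.533738339540021
```

Request:
{"op": "apply_moves", "data": {"commands": [[-6,0,30,0.5],[-6,0,60,0.5],[-6,0,90,0.5],[-6,0,112,0.5],[-6,0,122,0.5],[-6,0,130,0.5],[-6,0,135,0.5],[-6,0,136,0.5],[-6,0,136,0.5],[-6,0,136,0.5]]}}

```text
t: 24.88
eef_pos: [0.7002, 0.0071, 0.0257]
tcp_rot: [[-0.999, -0.043, 0.002], [-0.043, 0.999, 0.0], [-0.002, -0.0, -1.0]]
force: [-1.6, -0.1, 0.7]
width: 0.0938
grip_force: 0.0
```

Request:
{"op": "apply_moves", "data": {"commands": [[0,0,0,0],[0,0,0,0],[0,0,0,0],[0,0,0,0],[0,0,0,0],[0,0,0,0],[0,0,0,0],[0,0,0,0],[0,0,0,0],[0,0,0,0],[0,0,0,0],[0,0,0,0]], "gripper": 0.1, "force": 15}}

```text
t: 25.88
eef_pos: [0.6995, 0.007, 0.0245]
tcp_rot: [[-0.999, -0.043, 0.0], [-0.043, 0.999, 0.0], [-0.0, 0.0, -1.0]]
force: [-0.7, 0.4, -1.4]
width: 0.0217
grip_force: 15.0
```

```bash
python3 go.py .699 .0073 .18 -177.5
```

```text
t 25.9 row [   0.5    0.4 -155.5] -0.1 w 0.0217 grip 15.0 pos [0.6995 0.007  0.0245] yaw -177.6
```

Request:
{"op": "apply_moves", "data": {"commands": [[0,0,-30,0],[0,0,-60,0],[0,0,-100,0],[0,0,-156,0],[0,0,-156,0],[0,0,-156,0],[0,0,-156,0],[0,0,-156,0]]}}

```text
t: 26.55
eef_pos: [0.699, 0.0066, 0.1793]
tcp_rot: [[-0.999, -0.043, -0.001], [-0.043, 0.999, -0.0], [0.001, -0.0, -1.0]]
force: [0.3, -0.2, -0.4]
width: 0.0216
grip_force: 15.0
```

```bash
python3 go.py .5301 .2942 .18 119.7;python3 - <<'E'
from h import *
grab('wrist','w2')
E
```

```text
t 26.6 row [156.5 294.5  -0.5] 62.7 w 0.0216 grip 15.0 pos [0.699  0.0066 0.1793] yaw -177.6
```

View pics/w2.png

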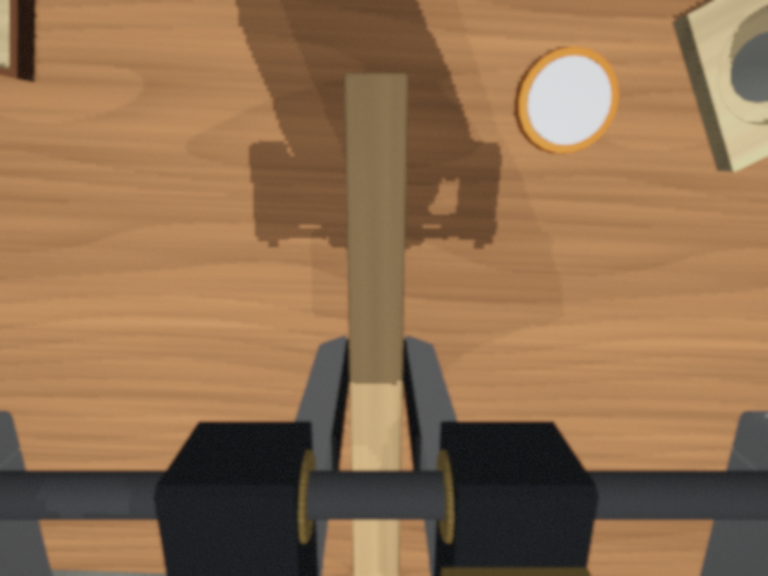

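The lath is held square between the fingertips, running down column 376.

Request:
{"op": "apply_moves", "data": {"commands": [[16,29,0,6],[32,59,0,13],[48,90,0,19],[64,120,0,25],[80,150,0,32],[96,180,0,38],[112,210,0,45],[128,240,0,51],[144,270,0,57],[156,294,0,62.7],[156,294,0,62.7],[156,294,0,62.7]]}}

```text
t: 27.6
eef_pos: [0.5297, 0.2954, 0.1795]
tcp_rot: [[-0.499, 0.866, -0.001], [0.866, 0.499, -0.0], [0.0, -0.001, -1.0]]
force: [0.5, -0.4, -0.4]
width: 0.0222
grip_force: 15.0
```

Request:
{"op": "apply_moves", "data": {"commands": [[0,0,0,0],[0,0,0,0],[0,0,0,0],[0,0,0,0]]}}

```text
t: 27.93
eef_pos: [0.5316, 0.293, 0.1802]
tcp_rot: [[-0.495, 0.869, -0.0], [0.869, 0.495, -0.0], [0.0, -0.0, -1.0]]
force: [-0.2, -0.0, -0.1]
width: 0.0219
grip_force: 15.0
```

```bash
python3 go.py .5301 .2942 .1045 119.7
```

```text
t 27.9 row [ 1.8 -0.7 75.7] -0.0 w 0.0219 grip 15.0 pos [0.5316 0.293  0.1802] yaw 119.7
```

Request:
{"op": "apply_moves", "data": {"commands": [[1,-1,25,0],[1,-1,45,0],[1,-1,60,0],[1,-1,67,0],[1,-1,71,0],[1,-1,73,0],[1,-1,74,0],[1,-1,74.5,0],[1,-1,74.5,0],[1,-1,74.5,0],[1,-1,74.5,0]]}}

```text
t: 28.85
eef_pos: [0.5299, 0.2945, 0.1064]
tcp_rot: [[-0.496, 0.868, 0.001], [0.868, 0.496, 0.0], [-0.0, 0.001, -1.0]]
force: [-0.5, 0.6, -0.9]
width: 0.0217
grip_force: 15.0
```

```bash
python3 go.py .5301 .2942 .1045 119.7
```

```text
t 28.9 row [-0.3  0.   1.9] 0.0 w 0.0217 grip 15.0 pos [0.5299 0.2945 0.1064] yaw 119.7
```

Request:
{"op": "apply_moves", "data": {"commands": [[0,0,1,0],[0,0,1,0],[0,0,1,0],[0,0,1,0]]}}

```text
t: 29.18
eef_pos: [0.5297, 0.2944, 0.105]
tcp_rot: [[-0.496, 0.868, -0.0], [0.868, 0.496, 0.0], [0.0, 0.0, -1.0]]
force: [-0.1, -0.1, -0.3]
width: 0.0217
grip_force: 15.0
```

Request:
{"op": "apply_moves", "data": {"commands": [[0,0,0,0],[0,0,0,0],[0,0,0,0],[0,0,0,0],[0,0,0,0],[0,0,0,0],[0,0,-10,0],[0,0,-30,0],[0,0,-60,0],[0,0,-100,0],[0,0,-100,0],[0,0,-100,0]], "gripper": 0.7}}

```text
t: 30.18
eef_pos: [0.5307, 0.2951, 0.2079]
tcp_rot: [[-0.496, 0.868, 0.004], [0.868, 0.496, 0.002], [-0.0, 0.004, -1.0]]
force: [0.2, -0.4, -1.6]
width: 0.0662
grip_force: 0.0
```

```bash
python3 go.py .62 .0 .25 119.7
```

```text
t 30.2 row [-300.6  -68.7  -42.3] 0.0 w 0.0662 grip 0.0 pos [0.5307 0.2951 0.2079] yaw 119.7
```

Request:
{"op": "apply_moves", "data": {"commands": [[-300,-69,-42,0],[-300,-69,-42,0],[-300,-69,-42,0],[-300,-69,-42,0],[-300,-69,-42,0],[-300,-69,-42,0],[-300,-69,-42,0],[-300,-69,-42,0],[-300,-69,-42,0],[-300,-69,-42,0],[-300,-69,-42,0]]}}

```text
t: 31.1
eef_pos: [0.6181, 0.0008, 0.2464]
tcp_rot: [[-0.497, 0.868, -0.001], [0.868, 0.497, 0.001], [0.001, -0.001, -1.0]]
force: [-0.8, 0.0, 0.0]
width: 0.0657
grip_force: 0.0
```

```bash
python3 go.py .42 -.54 .25 60
```

```text
t 31.1 row [-370.8 -440.7   -3.7] 59.8 w 0.0657 grip 0.0 pos [0.6181 0.0008 0.2464] yaw 119.8
```

Request:
{"op": "apply_moves", "data": {"commands": [[-370,-440,-4,60],[-370,-440,-4,60],[-370,-440,-4,60],[-370,-440,-4,60],[-370,-440,-4,60],[-370,-440,-4,60],[-370,-440,-4,60],[-370,-440,-4,60],[-370,-440,-4,60],[-370,-440,-4,60],[-370,-440,-4,60],[-370,-440,-4,60]]}}

```text
t: 32.1
eef_pos: [0.4462, -0.4695, 0.2503]
tcp_rot: [[0.501, 0.865, -0.0], [0.865, -0.501, 0.0], [0.0, -0.0, -1.0]]
force: [0.3, -0.6, 0.8]
width: 0.0658
grip_force: 0.0
```

```bash
python3 go.py .2 -.645 .25 17
```

```text
t 32.1 row [-2.753e+02 -1.250e+02  2.000e-01] 42.9 w 0.0658 grip 0.0 pos [ 0.4462 -0.4695  0.2503] yaw 59.9
```

Request:
{"op": "apply_moves", "data": {"commands": [[-275,-125,0,43],[-275,-125,0,43],[-275,-125,0,43],[-275,-125,0,43],[-275,-125,0,43],[-275,-125,0,43],[-275,-125,0,43],[-275,-125,0,43],[-275,-125,0,43],[-275,-125,0,43],[-275,-125,0,43],[-275,-125,0,43]]}}

```text
t: 33.1
eef_pos: [0.2018, -0.643, 0.2503]
tcp_rot: [[0.957, 0.291, 0.001], [0.291, -0.957, 0.001], [0.001, -0.0, -1.0]]
force: [0.2, -0.1, 0.2]
width: 0.066
grip_force: 0.0
```

Run:
```python
from h import *
grab('side','side3'); grab('top','top3')
f=dict(np.load('pics/top3.npz'));P=cloud(f)
def near(c,r,z0,z1): return P[(f['depth']>0)&(P[...,2]>z0)&(P[...,2]<z1)&(np.hypot(P[...,0]-c[0],P[...,1]-c[1])<r)]
def fr(c,yaw,p):
    a=np.radians(yaw);d=np.array(p)[:2]-c;return (np.array([[np.cos(a),np.sin(a)],[-np.sin(a),np.cos(a)]])@d*1000).round(1)
B=(np.array([.5253,.3021]),29.78);T=(np.array([.5154,-.3048]),-10.08)
q=near((.509,-.34),.05,.042,.06);c=cv2.minEnclosingCircle(q[:,:2].astype(np.float32))[0];print('tape',fr(*T,c),q[:,2].mean())
q=near((.524,-.255),.045,.044,.06);r=cv2.minAreaRect((q[:,:2]*1000).astype(np.float32));print('saddle',fr(*T,np.array(r[0])/1000),r,q[:,2].mean())
q=near((.53,.294),.13,.084,.1);r=cv2.minAreaRect((q[:,:2]*1000).astype(np.float32));b=cv2.boxPoints(r)
A=np.c_[q[:,:2],np.ones(len(q))];print('lath',fr(*B,np.array(r[0])/1000),[fr(*B,x/1000) for x in b],'tilt',np.linalg.lstsq(A,q[:,2],rcond=None)[0].round(3),q[:,2].mean())
q=near((.5035,.3408),.04,.072,.0825);print('broad',fr(*B,cv2.minEnclosingCircle(q[:,:2].astype(np.float32))[0]))
q=near((.5522,.2555),.03,.072,.0825);print('slim',fr(*B,cv2.minEnclosingCircle(q[:,:2].astype(np.float32))[0]))
c=f['color'][120:270,60:390];cv2.imwrite('pics/c3.png',cv2.resize(c,None,fx=2.4,fy=2.4,interpolation=cv2.INTER_CUBIC))
cv2.imwrite('pics/s3.png',cv2.resize(np.load('pics/side3.npz')['color'][110:350,150:320],None,fx=2.4,fy=2.4,interpolation=cv2.INTER_CUBIC))
```

```text
tape [  1.1 -34.7] 0.050884119796966006
saddle [ 0.6 51.3] ((525.010986328125, -254.40127563476562), (36.014015197753906, 71.87997436523438), 80.40641784667969) 0.04946125566120655
lath [ 4.3 -9. ] [array([-10. , 100.8]), array([ -11.9, -118.6]), array([  18.6, -118.9]), array([ 20.5, 100.6])] tilt [-0.008 -0.004  0.094] 0.08886468610943334
broad [-0.9 46.6]
slim [  0.6 -54.3]
```

View pics/c3.png

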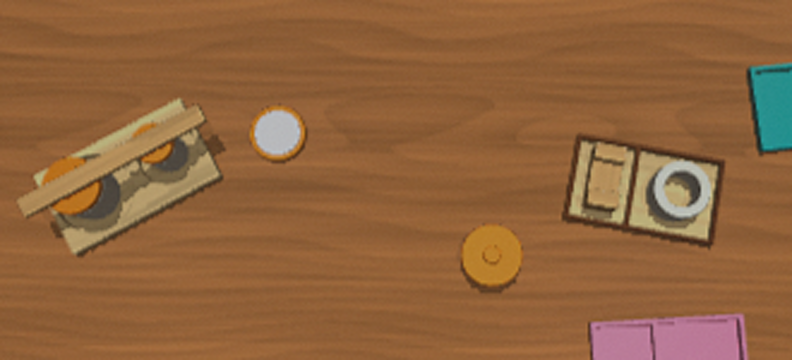

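View pics/s3.png

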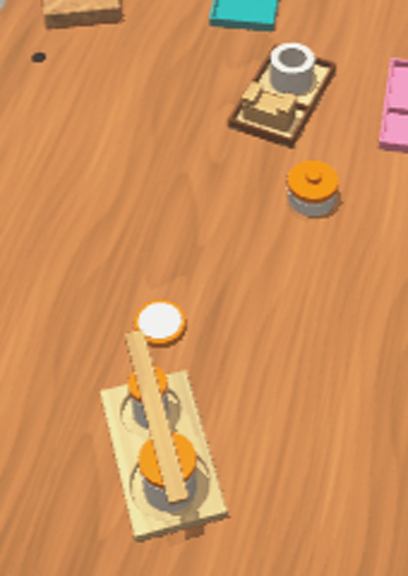

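The pots are upright with the lath across both lids, and the tape and saddle sit in their bays with the horns up. I check the lath's sideways offset more carefully before handing in.

Run:
```python
from h import *
f=dict(np.load('pics/top3.npz'));P=cloud(f)
q=P[(f['depth']>0)&(P[...,2]>.0855)&(P[...,2]<.1)&(np.hypot(P[...,0]-.53,P[...,1]-.294)<.13)]
a=np.radians(29.78);d=q[:,:2]-[.5253,.3021];x=d[:,0]*np.cos(a)+d[:,1]*np.sin(a);y=-d[:,0]*np.sin(a)+d[:,1]*np.cos(a)
for c in(-100,-53,0,43,90):
    m=abs(y*1000-c)<12;print(c,m.sum(),np.percentile(x[m]*1000,[2,50,98]).round(1),q[m,2].mean().round(4))
```

```text
-100 76 [-10.6   0.6  11.7] 0.0891
-53 74 [-9.8  1.3 11.3] 0.089
0 74 [-9.4  0.6 11.6] 0.089
43 79 [-9.6  1.  11.8] 0.0889
90 73 [-9.9  0.6 11.9] 0.0889
```

Lath centred within about 1 mm and level; handing in.

```bash
python3 -c "
from cell import finish_job
print(finish_job())"
```

```text
the job is handed in; nothing more can be done
None
```

Both kits are made up and the job is handed in, after about 33 s of the 144 s allowed; the last images showed every placed item within about 4 mm of its target and the lath level across both lids, but no verdict came back.

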